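# Set the slide gauge of a tension rig, then hold its ratchet lever at five clicks

### The job

On the spring tension rig, pull the carriage of the slide gauge toward you by its black grip until its white pointer is level with the red marker, and leave it standing there. Then take the black knob of the yellow ratchet lever and bring the lever round clockwise from its rest, counting five clicks by feel and never reaching a sixth; it springs back when let go, so finish while still holding it at the fifth click. Leave the red marker, the vial, the bottle and the carton where they are.

Things in the scene. Friction and masses are not known exactly. Their poses are not given: they have to be found in the camera images.
- rig: Tension rig, fixed on the bench: aluminium base plate 190 (x) x 270 (y) x 12 mm, origin at the centre of its underside, x away from the robot at yaw 0, y left. It carries the slide gauge (rail along x at y +60 mm, blue spring barrel, top 54 mm, at its far end; white scale strip at y +107) and the click lever's round turret at x 0, y -45 (toothed hub, top 68 mm; brass pawl, top 52 mm).
- carriage (a joint): Position of the carriage (m): 0 fully in at the barrel, grows as it is pulled along the rig's -x, end stop at 0.09. A spring draws it back with 1 to 4 N, but dry friction of about 6 N keeps it where it is left; pulling takes 7 to 11 N.
- carriage_grip (a point): Point on the axis of the carriage's upright black round grip, 18 mm in diameter, at 76 mm above the bench. The grip reaches from 52 to 96 mm above the bench; the grey carriage under it is 36 x 34 mm with its top at 47 mm. Moves with the carriage.
- pointer (a point): Outer tip of the carriage's white pointer (5 mm wide in x, black centre line, lies 30 mm above the bench, points to the rig's +y); 42 mm to +y of the grip's axis and at the same rig x as it. Axes as the rig's.
- red_mark (a point): The red marker on the scale strip, 5 mm wide in x: point on its inner end, on its centre line, 30 mm above the bench. Axes as the rig's. The pointer is level with it when both have the same x in the rig's frame. The clip is a stiff sliding fit (4 N) and stands 31 mm tall at most.
- click_lever (a joint): Angle of the yellow lever (rad): 0 at rest, grows clockwise seen from above, end stop 1.571. One click every 0.1745 rad: notch k is at k x 0.1745, and the resistance drops off sharply as click k passes its crest half a click before. At the knob a return spring pushes back with 2.6 to 4 N, to which the clicks add or take 2 N in turn; no notch holds the lever, it springs back to 0 if let go.
- lever_pivot (a point): Point on the lever's upright axis, fixed on the rig at rig x 0, y -45 mm, 64 mm above the bench. At rest the lever points 35 degrees clockwise of the rig's +x (seen from above); the knob's axis is 110 mm from this axis.
- lever_knob: Upright black round knob at the end of the lever, 18 mm in diameter, reaching from 65 to 109 mm above the bench, free to spin on its own axis (its yaw means nothing). Origin on its axis at 64 mm above the bench, where it meets the lever; the yellow lever under it has its top at 63 mm, is 16 mm wide, 24 mm round the knob.
- knob_mid (a point): Point on the knob's axis, 87 mm above the bench: the height to grip. Moves with the lever.
- vial: Bystander: small reagent vial with orange cap, 28 mm in diameter, 60 mm tall, to the left of the rig; origin at the centre of its underside.
- reagent: Bystander: white reagent bottle with black cap, 32 mm in diameter, 74 mm tall, in front of the rig; origin at the centre of its underside.
- carton: Bystander: small red folded carton 37 x 63 x 15 mm lying in front of the rig; origin at the centre of its underside.

How it is judged:
By the outcome, as a careful person would: the job done as asked, in the order asked, and still so for the second after the job is handed in, while the arm keeps its last pose, push and grip.
It also fails if it takes over 58 s, if anything falls off the work surface, if the arm or the gripper's body presses on something with over 40 N, if the wrist force passes 120 N, or if a joint passes its speed limit or range.

### The arm

A 7-joint arm with a two-finger parallel gripper is mounted at the origin on a cart in front of the work surface, level with it; the furniture and walls round the work are solid. World frame = base frame: x ahead of the robot, y to its left, z up, the work surface at z = 0. Lengths are in m, angles in rad, forces in N, time in s.
With the tool pointing down it reaches from about 0.425 to 0.925 m from the base axis. Payload 6.8 kg.
Tool frame: the origin (TCP) lies at the very end of the fingers, on their centre line; the grasp point (between the pads) lies bot.hold_point_z behind it (bot.hold_point_z is the distance from the TCP to the grasp point, in m); x points along the fingers, z is the direction in which the jaws open and shut, and the axes are right-handed (so a half turn about x gives the same grasp; the last joint's range is limited). The gripper opens to 85 mm and grips with 20 to 120 N. Pads are 22 mm wide; open, the fingers measure 114 mm over their backs; the gripper's body (76 mm by 85 mm) begins 54 mm behind the grasp point. The pads swing forward as they close: fully open they stand 13 mm farther back than shut.
Start: joints at [1.108, 0.477, 0.022, 1.555, -0.011, 1.109, -0.083], TCP at [0.235, -0.633, 0.231] pointing down, gripper open.
Joint ranges: [-2.96, 2.96], [-0.34, 2.1], [-1.41, 1.46], [0.24, 2.44], [-1.37, 4.51], [0.17, 1.92], [-2.96, 2.96]. Speed limits (rad/s): [2.39, 2.39, 3.14, 3.14, 3.14, 3.14, 3.14].

### API

Orientations are given as a unit quaternion [w, x, y, z].
In Python, from station import bot gives the robot as it stands.
- The arm moves only by the tool drive_tool, never from a script. Its arguments are lists of equal length, an entry for each row: "slide": the shift along the world's x, y, z in mm, a list of three; "turn": the turn, a rotation vector about the world's x, y, z in rad, a list of three; "gripper": the opening, from 0 (shut) to 1 (fully open). A call has 1 to 10 rows; each row is the pose to reach, as a shift and turn from the pose measured when the call began; what a row does not reach only later rows make up. A row lasts 1/10 s, in which the tool goes at most 50 mm and 8.59 degrees, less where a joint would pass 70% of its speed; a pose out of reach is approached as far as the arm can. A call with a gripper value outside its range is refused whole. The fingers move at their own pace and stop on an object; "squeeze" is the grip in N (left out, the last holds). Time passes only in rows, so rows that repeat a pose let the fingers close. It gives the time, the measured TCP pose, the force and the opening at its end, in the units of the state.
- bot.get_obs(): the state, without advancing time (a new reading comes with each control period).
- bot.read_camera(name): name is "scene" or "top" or "wrist"; returns a dict with "color" (400x640x3 uint8, red, green, blue), "fovy" (degrees; the focal length in pixels is half the picture's height over the tangent of half this angle, whatever the lens; pixels are square), "cx", "cy" (the principal point, pixels), "R" (3x3) and "t" (3): a world point X has camera coordinates R X + t. Camera axes: x right, y down, z forward; pixel columns grow to the right and rows downward; lengths in m; the calibration is good to about 2 mm. A picture is of the moment at which its call begins. There is no depth.
- bot.hand_in(): hands the job in, once; it reports no verdict.
The state is a dict: "t": time; "q": joint angles; "joint_vel": joint speeds; "joint_torque": joint torques, N m; "eef_pos": TCP position; "tool_rot": TCP orientation; "contact_force": force on the tool from outside, world axes, zero at the start; "torque": the same for the moment, N m; "gripper_width": opening from 0.0 (shut) to 1.0 (fully open).
Only numpy, scipy, OpenCV 4.12 (cv2) and the standard library are available. Lean on these libraries where they do the work, as an engineer would, in place of code of your own. Each camera call takes 0.05 s, during which the arm holds its last target.

## Working session

There is one attempt and no reset: what is moved stays moved. The work goes in short steps, Python scripts to look and compute and a tool call to move; the robot and the scene stay as the last step left them, time stands still between calls to the robot, and variables do not carry over. Pictures are saved under pics/ and viewed, and the job is handed in when it is done.

Besides the shell and the picture viewer there is one more tool, called as a command line: name --argument value ..., lists and objects as JSON in quotes. drive_tool: Moves the arm, as the interface text tells. Its arguments: {"type":"object","properties":{"slide":{"type":"array"},"turn":{"type":"array"},"gripper":{"type":"array"},"squeeze":{"type":"number"}},"required":["slide","turn","gripper"]}

```bash
ls; mkdir -p pics; python3 - <<'E'
from station import bot
import cv2
o=bot.get_obs(); print({k:(v if not hasattr(v,'round') else v) for k,v in o.items()}); print(bot.hold_point_z)
for n in ["scene","top","wrist"]:
    c=bot.read_camera(n); cv2.imwrite(f"pics/{n}0.png",c["color"][:,:,::-1]); print(n,c["fovy"],c["cx"],c["cy"],c["R"],c["t"])
E
```

```text
pics
{'t': 0.0, 'q': array([ 1.10787854,  0.47781531,  0.02232569,  1.55641152, -0.01149335,
        1.10931556, -0.08313031]), 'joint_vel': array([ 4.53636139e-04, -1.00855396e-03,  1.76682261e-03,  5.13566382e-04,
       -1.50381947e-03, -7.94727425e-04,  1.19836296e-05]), 'joint_torque': array([-4.34534559e-04, -5.96453190e+01,  1.60747111e+00, -2.81195927e+01,
        1.24726858e-02,  9.38207289e-03, -1.42107348e-05]), 'eef_pos': array([ 0.23430119, -0.63241469,  0.23033211]), 'tool_rot': array([ 0.5798387 ,  0.40423769,  0.58094771, -0.40358238]), 'contact_force': array([-0.82490648,  0.50813886,  0.19827626]), 'torque': array([-0.01979174,  0.0063867 ,  0.04748969]), 'gripper_width': 0.998247376183813}
0.0187
scene 55.4526449648475 319.93369913920264 201.9827965191565 [[-0.80736157 -0.59004482 -0.00379645]
 [-0.36037853  0.49818213 -0.78863292]
 [ 0.46722009 -0.63534375 -0.61485259]] [0.55837243 0.14106084 0.78827262]
top 50.21633447194423 324.87417689605064 192.4677842132787 [[-0.00699899 -0.99996609  0.00434025]
 [-0.99446183  0.00650517 -0.1048969 ]
 [ 0.10486511 -0.00505038 -0.99447363]] [0.22732176 0.5143421  0.91413615]
wrist 58.35557746378608 314.07038712375413 198.60993231444576 [[ 0.34714201 -0.93781065 -0.00189752]
 [-0.89856279 -0.33319181  0.28560135]
 [-0.26847223 -0.09743919 -0.95834663]] [-0.6739907  -0.03606208  0.3798167 ]
```

View pics/scene0.png

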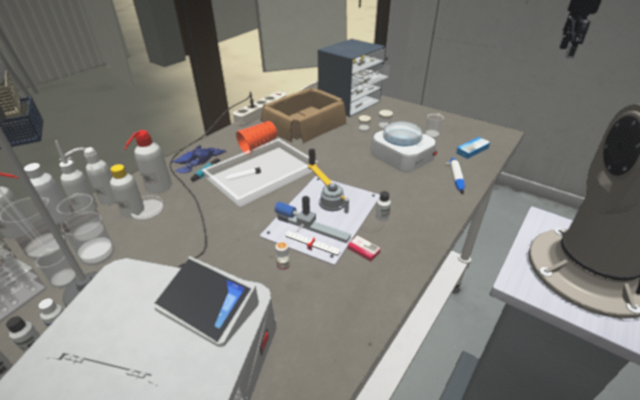

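View pics/top0.png

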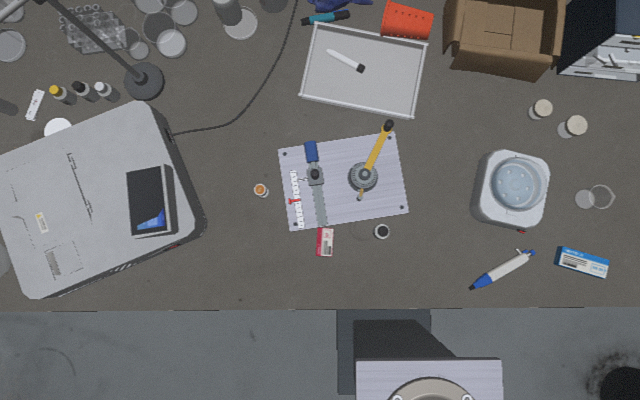

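View pics/wrist0.png

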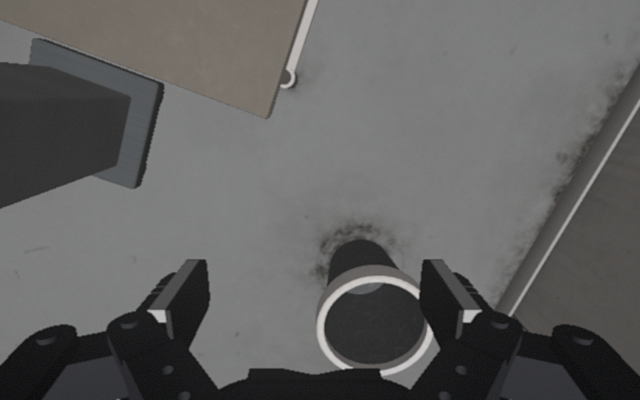

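```bash
cat > h.py <<'E'
import numpy as np, cv2
def K(c):
    f=200/np.tan(np.radians(c["fovy"]/2)); return f
def px2w(c,u,v,z):
    f=K(c); d=np.array([(u-c["cx"])/f,(v-c["cy"])/f,1.]); R=np.array(c["R"]);t=np.array(c["t"])
    C=-R.T@t; D=R.T@d; return C+D*(z-C[2])/D[2]
def w2px(c,X):
    f=K(c); p=np.array(c["R"])@np.array(X)+np.array(c["t"]); return np.array([c["cx"]+f*p[0]/p[2],c["cy"]+f*p[1]/p[2]])
def crop(c,x0,y0,w,h,s,fn):
    im=c["color"][y0:y0+h,x0:x0+w,::-1]; im=cv2.resize(np.ascontiguousarray(im),None,fx=s,fy=s,interpolation=cv2.INTER_CUBIC); cv2.imwrite(fn,im)
E
python3 - <<'E'
from station import bot
from h import *
c=bot.read_camera("top"); crop(c,245,110,180,150,4,"pics/topc0.png")
c=bot.read_camera("scene"); crop(c,250,140,160,130,5,"pics/scenec0.png")
E
```

```text
(no output)
```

View pics/topc0.png

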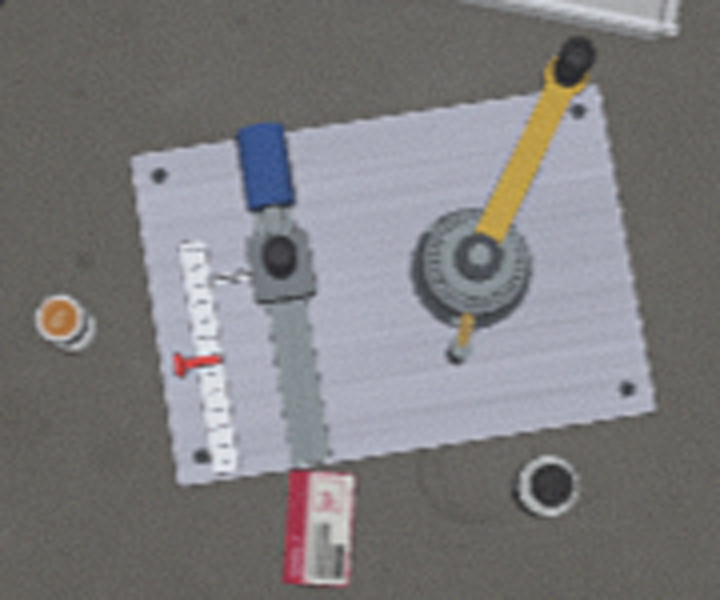

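View pics/scenec0.png

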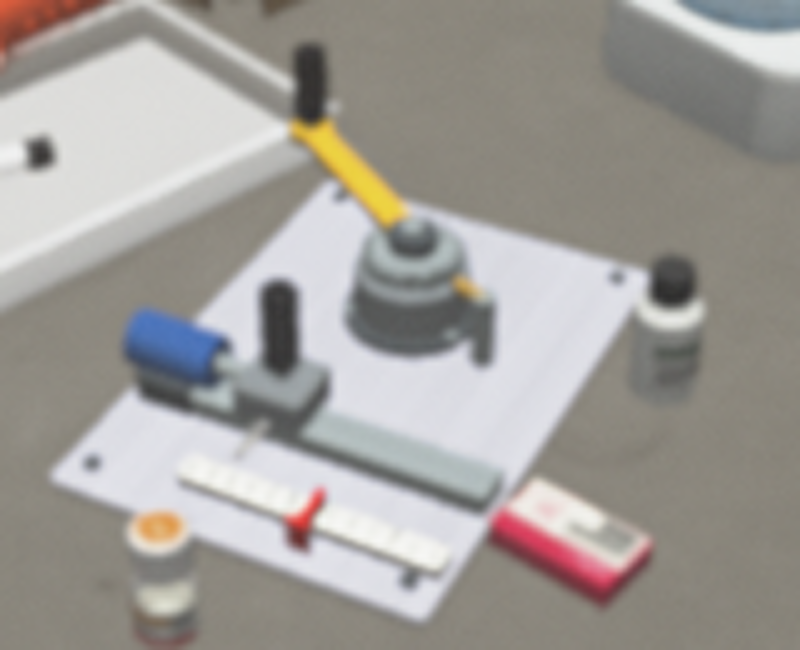

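```bash
cat >> h.py <<'E'
def T(rig,p):
    x,y,a=rig; c,s=np.cos(a),np.sin(a); return np.array([x+c*p[0]-s*p[1], y+s*p[0]+c*p[1], p[2]])
def inv(rig,X):
    x,y,a=rig; c,s=np.cos(a),np.sin(a); dx,dy=X[0]-x,X[1]-y; return np.array([c*dx+s*dy,-s*dx+c*dy])
E
python3 - <<'E'
from station import bot
from h import *
from scipy.optimize import least_squares
c=bot.read_camera("top"); 
f=lambda x,y:(245+(x+.5)/4-.5,110+(y+.5)/4-.5)
pts={(.095,.135):(131,157),(.095,-.135):(598,86),(-.095,-.135):(655,410),(-.095,.135):(180,486)}
W={k:px2w(c,*f(*v),.012) for k,v in pts.items()}
for k,v in W.items(): print(k,v.round(4))
def res(r): return np.concatenate([T(r,(*k,.012))[:2]-v[:2] for k,v in W.items()])
s=least_squares(res,[.6,0,0]); rig=s.x; print(rig,np.degrees(rig[2]),(s.fun*1000).round(1))
for n,(p,z) in dict(grip=((280,255),.096),gripbase=((280,262),.052),knob=((578,50),.109),markin=((221,360),.030),markout=((176,366),.03),ptr=((220,278),.03),pivot=((480,254),.068)).items():
    X=px2w(c,*f(*p),z); print(n,X.round(4),(inv(rig,X)*1000).round(1))
a=np.radians(-35); print("knob pred",T(rig,(.11*np.cos(a),-.045+.11*np.sin(a),.087)))
for p in [(.11*np.cos(a),-.045+.11*np.sin(a),.109),(0,-.045,.068)]:
    for n in ["top","scene"]:
        print(p,n,w2px(bot.read_camera(n),T(rig,p)))
E
```

```text
(0.095, 0.135) [0.6172 0.3305 0.012 ]
(0.095, -0.135) [0.6567 0.0653 0.012 ]
(-0.095, -0.135) [0.4721 0.0379 0.012 ]
(-0.095, 0.135) [0.4318 0.3025 0.012 ]
[0.54444803 0.18404021 0.14915356] 8.545869513157788 [ 1.1  1.2  1.8 -0.6 -1.6 -1.5 -1.3  0.9]
grip [0.548  0.2449 0.096 ] [12.6 59.7]
gripbase [0.5509 0.2458 0.052 ] [15.5 60.1]
knob [0.6511 0.0917 0.109 ] [  91.7 -107.1]
markin [0.5001 0.2787 0.03  ] [-29.8 100.2]
markout [0.497  0.3034 0.03  ] [-29.2 125.1]
ptr [0.5454 0.2793 0.03  ] [15.1 94. ]
pivot [0.5521 0.1396 0.068 ] [  1.  -45.1]
knob pred [0.64961713 0.09053691 0.087     ]
(np.float64(0.0901067248717891), np.float64(-0.10809340799861507), 0.109) top [389.72615125 122.82314886]
(np.float64(0.0901067248717891), np.float64(-0.10809340799861507), 0.109) scene [312.08995133 149.30420481]
(0, -0.045, 0.068) top [364.65565815 173.59076919]
(0, -0.045, 0.068) scene [332.74402719 184.66059023]
```

```bash
python3 - <<'E'
from station import bot
from h import *
from scipy.spatial.transform import Rotation as Ro
o=bot.get_obs(); q=o["tool_rot"]; R=Ro.from_quat([q[1],q[2],q[3],q[0]]).as_matrix(); print(R.round(3)); print(o["t"])
z=R[:,2]; cur=np.degrees(np.arctan2(z[1],z[0])); print("jaw yaw",cur)
rig=(.54445,.18404,.14915)
print("grip",T(rig,(.014,.06,.0)),"grip at mark",T(rig,(-.03,.06,0)))
for k in range(0,6):
    a=np.radians(-35-10*k); print(k,T(rig,(.11*np.cos(a),-.045+.11*np.sin(a),.087)).round(4))
E
```

```text
[[-0.     0.938  0.347]
 [ 0.     0.347 -0.938]
 [-1.     0.    -0.   ]]
0.5
jaw yaw -69.6766616458542
grip [0.54937871 0.24545423 0.        ] grip at mark [0.50586721 0.23891594 0.        ]
0 [0.6496 0.0905 0.087 ]
1 [0.6396 0.0742 0.087 ]
2 [0.6269 0.0598 0.087 ]
3 [0.6119 0.0479 0.087 ]
4 [0.5951 0.0387 0.087 ]
5 [0.5769 0.0326 0.087 ]
```

drive_tool --slide '[[35, 35, 0], [68, 70, 0], [100, 105, 0], [130, 142, 0], [160, 180, 0], [188, 220, 0], [215, 260, 0], [240, 300, 0], [262, 340, 0], [280, 380, 0]]' --turn '[[0, 0, 0.07], [0, 0, 0.14], [0, 0, 0.21], [0, 0, 0.28], [0, 0, 0.35], [0, 0, 0.42], [0, 0, 0.49], [0, 0, 0.56], [0, 0, 0.63], [0, 0, 0.7]]' --gripper '[1, 1, 1, 1, 1, 1, 1, 1, 1, 1]'

```text
t: 1.5
eef_pos: [0.5157, -0.2511, 0.2316]
tool_rot: [0.684, 0.179, 0.684, -0.179]
contact_force: [0.5, -0.3, -0.1]
gripper_width: 1.007
```

drive_tool --slide '[[12, 45, 0], [22, 92, 0], [30, 140, 0], [36, 188, 0], [40, 236, 0], [42, 284, 0], [42, 332, 0], [40, 380, 0], [37, 428, -10], [33, 496, -20]]' --turn '[[0, 0, 0.066], [0, 0, 0.133], [0, 0, 0.2], [0, 0, 0.266], [0, 0, 0.333], [0, 0, 0.4], [0, 0, 0.466], [0, 0, 0.533], [0, 0, 0.6], [0, 0, 0.665]]' --gripper '[1, 1, 1, 1, 1, 1, 1, 1, 1, 1]'

```text
t: 2.5
eef_pos: [0.5497, 0.2277, 0.2143]
tool_rot: [0.706, -0.054, 0.704, 0.054]
contact_force: [0.6, -0.0, -0.3]
gripper_width: 1.003
```

```bash
python3 - <<'E'
from station import bot
from h import *
o=bot.get_obs(); print(o["t"],o["eef_pos"],o["tool_rot"],o["joint_vel"].round(2),o["q"].round(2))
c=bot.read_camera("wrist"); crop(c,0,0,640,400,1.25,"pics/w1.png")
print(c["R"].T@-c["t"])
rig=(.54445,.18404,.14915)
for n,p in dict(mark=(-.03,.1,.03),ptr=(.014,.102,.03),grip=(.014,.06,.096)).items(): print(n,w2px(c,T(rig,p)))
E
```

```text
2.5 [0.54971115 0.22770618 0.21428154] [ 0.70558491 -0.05440226  0.70443477  0.05442401] [-0.73  0.37 -0.19 -0.28  0.29  0.03 -0.33] [-0.05  0.42 -0.58  1.74  0.26  1.05 -0.57]
[0.53935734 0.29985903 0.35689981]
mark [265.83719078 109.75478139]
ptr [315.47838479 107.6626712 ]
grip [315.62896068 169.72925534]
```

View pics/w1.png

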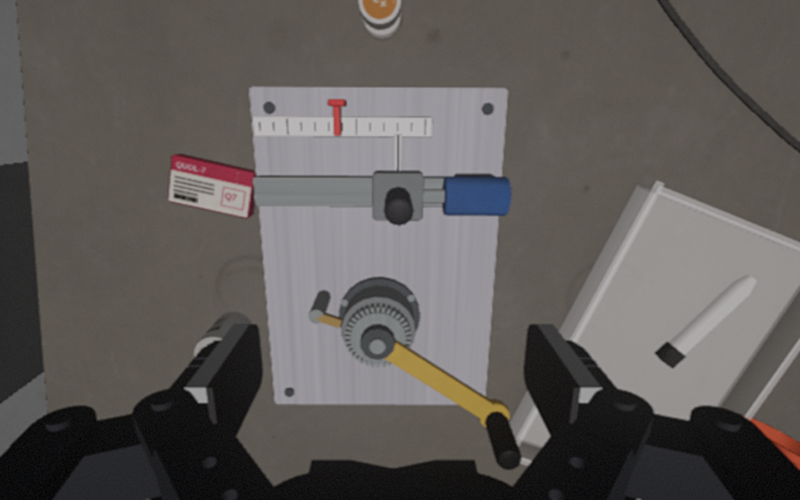

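drive_tool --slide '[[0, 16, 0], [0, 16, 0], [0, 16, 0]]' --turn '[[0, 0, 0], [0, 0, 0], [0, 0, 0]]' --gripper '[1, 1, 1]'

```text
t: 2.85
eef_pos: [0.5463, 0.2545, 0.2137]
tool_rot: [0.705, -0.057, 0.705, 0.062]
contact_force: [0.9, -0.5, 0.1]
gripper_width: 1.0
```

```bash
python3 - <<'E'
from station import bot
from h import *
o=bot.get_obs(); print(o["t"],o["eef_pos"],o["tool_rot"],o["joint_vel"].round(2))
c=bot.read_camera("wrist"); crop(c,190,60,220,140,3.5,"pics/w2.png")
import pickle; pickle.dump(c,open("w2.pkl","wb"))
E
```

```text
2.85 [0.54631735 0.25445916 0.21370016] [ 0.70465508 -0.05715079  0.70451308  0.0620993 ] [ 0.03 -0.01  0.03  0.01  0.    0.   -0.  ]
```

View pics/w2.png

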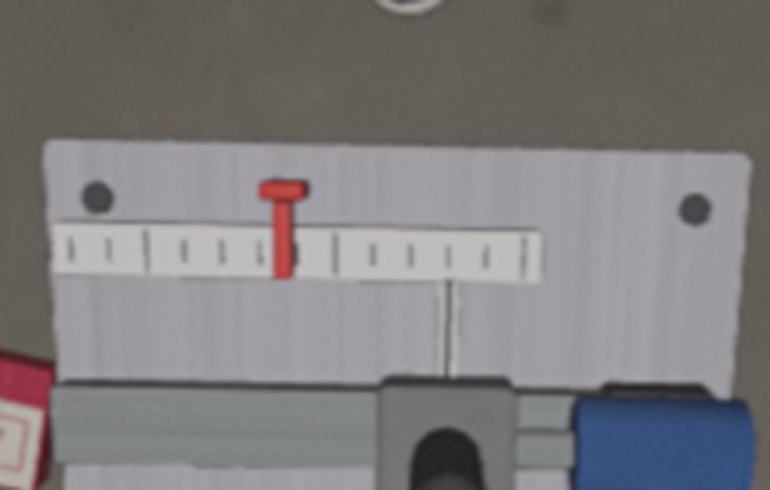

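```bash
python3 - <<'E'
import pickle
from h import *
c=pickle.load(open("w2.pkl","rb"))
f=lambda x,y:(190+(x+.5)/3.5-.5,60+(y+.5)/3.5-.5)
rig=(.54445,.18404,.14915)
for n,p,z in [("mark",(283,277),.03),("ptr",(449,280),.03),("ptrbase",(447,375),.03),("stripL",(54,221),.03),("stripR",(541,230),.03),("plTL",(45,141),.012),("plTR",(750,154),.012),("grip",(447,432),.096)]:
    X=px2w(c,*f(*p),z); print(n,X.round(4),(inv(rig,X)*1000).round(1))
E
```

```text
mark [0.5029 0.2811 0.03  ] [-26.6 102.1]
ptr [0.5454 0.2875 0.03  ] [ 16.3 102.2]
ptrbase [0.5492 0.2628 0.03  ] [16.4 77.2]
stripL [0.4433 0.2854 0.03  ] [-85.  115.2]
stripR [0.5665 0.304  0.03  ] [ 39.6 115.4]
plTL [0.4341 0.3036 0.012 ] [-91.3 134.6]
plTR [0.6192 0.3317 0.012 ] [ 95.9 134.9]
grip [0.5485 0.2633 0.096 ] [15.7 77.8]
```

drive_tool --slide '[[4, -9, -40], [4, -9, -80], [4, -9, -115], [4, -9, -130], [4, -9, -140], [4, -9, -140]]' --turn '[[-0.007, 0, -0.018], [-0.007, 0, -0.018], [-0.007, 0, -0.018], [-0.007, 0, -0.018], [-0.007, 0, -0.018], [-0.007, 0, -0.018]]' --gripper '[0.9, 0.8, 0.7, 0.7, 0.7, 0.7]'

```text
t: 3.5
eef_pos: [0.5509, 0.2438, 0.0735]
tool_rot: [0.705, -0.053, 0.705, 0.052]
contact_force: [-0.5, 0.3, -0.4]
gripper_width: 0.702
```

```bash
python3 - <<'E'
from station import bot
from h import *
o=bot.get_obs(); print(o["t"],o["eef_pos"],o["tool_rot"],o["joint_vel"].round(2))
c=bot.read_camera("wrist"); crop(c,0,0,640,400,1.25,"pics/w3.png")
E
```

```text
3.5 [0.55093286 0.24378863 0.07350361] [ 0.70494678 -0.05271263  0.70538208  0.05203402] [-0.   -0.03 -0.02 -0.02 -0.01  0.01  0.01]
```

View pics/w3.png

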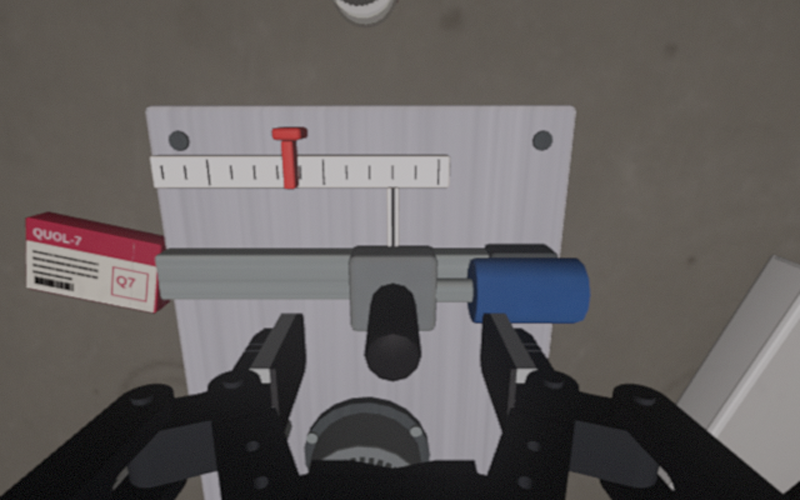

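drive_tool --slide '[[-1, 2, -8], [-1, 2, -13], [-1, 2, -13], [-1, 2, -13], [-1, 2, -13], [-1, 2, -13], [-1, 2, -13], [-1, 2, -13]]' --turn '[[0, 0, 0], [0, 0, 0], [0, 0, 0], [0, 0, 0], [0, 0, 0], [0, 0, 0], [0, 0, 0], [0, 0, 0]]' --gripper '[0.7, 0.6, 0.3, 0, 0, 0, 0, 0]' --squeeze 40

```text
t: 4.35
eef_pos: [0.5506, 0.2465, 0.0619]
tool_rot: [0.706, -0.053, 0.705, 0.052]
contact_force: [-0.4, -1.5, 4.3]
gripper_width: 0.2
```

```bash
cat > look.py <<'E'
import sys,pickle
from station import bot
from h import *
n=sys.argv[1]; o=bot.get_obs(); print(o["t"],o["eef_pos"].round(4),o["tool_rot"].round(4),o["contact_force"].round(2),o["gripper_width"])
c=bot.read_camera("wrist"); crop(c,0,0,640,400,1.25,f"pics/{n}.png"); pickle.dump(c,open(n+".pkl","wb"))
E
python3 look.py w4
```

```text
4.35 [0.5506 0.2465 0.0619] [ 0.7056 -0.0525  0.7047  0.0524] [-0.36 -1.45  4.28] 0.19979787573438262
```

View pics/w4.png

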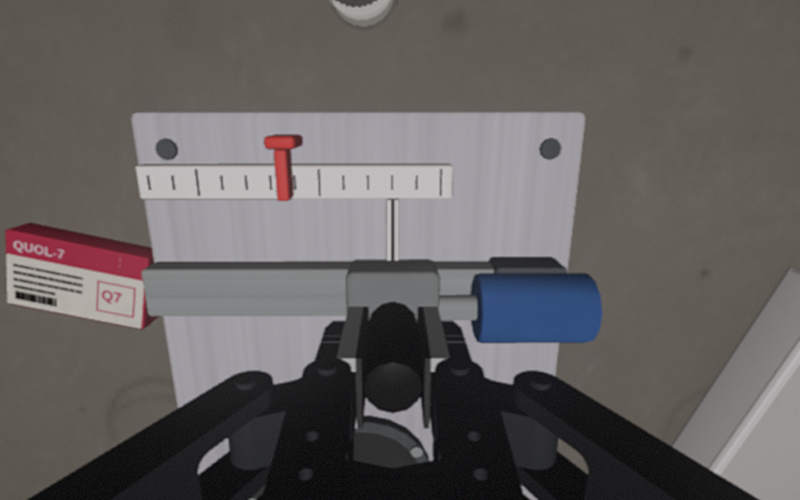

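drive_tool --slide '[[-6, -1, 0], [-12, -2, 0], [-18, -2.7, 0], [-24, -3.6, 0], [-30, -4.5, 0], [-36, -5.4, 0], [-40, -6, 0], [-40, -6, 0], [-40, -6, 0]]' --turn '[[0, 0, 0], [0, 0, 0], [0, 0, 0], [0, 0, 0], [0, 0, 0], [0, 0, 0], [0, 0, 0], [0, 0, 0], [0, 0, 0]]' --gripper '[0, 0, 0, 0, 0, 0, 0, 0, 0]'

```text
t: 5.3
eef_pos: [0.5122, 0.2407, 0.0619]
tool_rot: [0.707, -0.052, 0.704, 0.053]
contact_force: [5.1, 0.8, -3.7]
gripper_width: 0.195
```

```bash
python3 look.py w5; python3 - <<'E'
import pickle
from h import *
c=pickle.load(open("w5.pkl","rb")); crop(c,190,90,200,120,4,"pics/w5c.png")
E
```

```text
5.3 [0.5122 0.2407 0.0619] [ 0.7067 -0.0518  0.7037  0.0527] [ 5.06  0.83 -3.74] 0.19515533148186454
```

View pics/w5c.png

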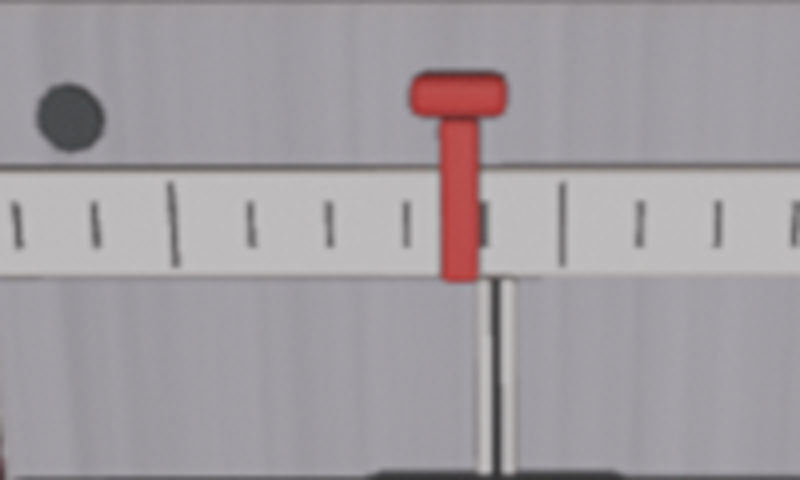

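drive_tool --slide '[[-3, -0.4, 0], [-5.5, -0.8, 0], [-5.5, -0.8, 0], [-5.5, -0.8, 0]]' --turn '[[0, 0, 0], [0, 0, 0], [0, 0, 0], [0, 0, 0]]' --gripper '[0, 0, 0, 0]'

```text
t: 5.75
eef_pos: [0.5087, 0.2402, 0.0619]
tool_rot: [0.708, -0.051, 0.702, 0.053]
contact_force: [7.4, 2.6, -6.0]
gripper_width: 0.201
```

```bash
python3 look.py w6; python3 - <<'E'
import pickle
from h import *
c=pickle.load(open("w6.pkl","rb")); crop(c,250,110,100,100,6,"pics/w6c.png")
E
```

```text
5.75 [0.5087 0.2402 0.0619] [ 0.7079 -0.051   0.7025  0.053 ] [ 7.39  2.57 -6.03] 0.20106799664733227
```

View pics/w6c.png

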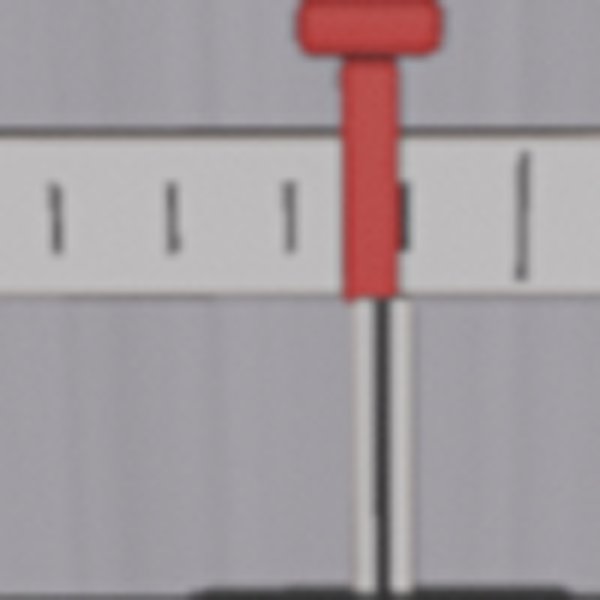

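drive_tool --slide '[[-2.5, -0.4, 0], [-3, -0.45, 0], [-3, -0.45, 0], [-3, -0.45, 0]]' --turn '[[0, 0, 0], [0, 0, 0], [0, 0, 0], [0, 0, 0]]' --gripper '[0, 0, 0, 0]'

```text
t: 6.2
eef_pos: [0.5079, 0.2401, 0.0619]
tool_rot: [0.709, -0.05, 0.701, 0.053]
contact_force: [8.8, 2.5, -6.0]
gripper_width: 0.196
```

```bash
python3 look.py w7; python3 - <<'E'
import pickle
from h import *
c=pickle.load(open("w7.pkl","rb")); crop(c,250,110,100,100,6,"pics/w7c.png")
E
```

```text
6.2 [0.5079 0.2401 0.0619] [ 0.7092 -0.0501  0.7012  0.0534] [ 8.77  2.52 -5.96] 0.1961156970481758
```

View pics/w7c.png

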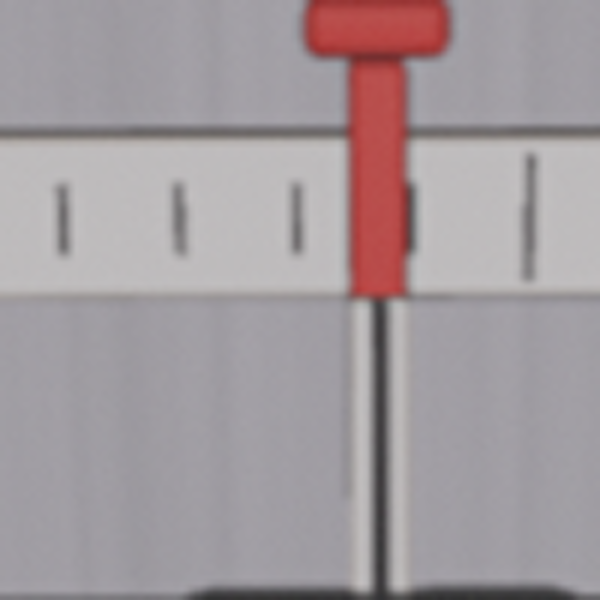

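drive_tool --slide '[[0, 0, 0], [0, 0, 0], [0, 0, 0]]' --turn '[[0, 0, 0], [0, 0, 0], [0, 0, 0]]' --gripper '[0, 0, 0]'

```text
t: 6.55
eef_pos: [0.508, 0.2401, 0.0619]
tool_rot: [0.709, -0.05, 0.701, 0.053]
contact_force: [2.1, 0.6, 0.3]
gripper_width: 0.2
```

drive_tool --slide '[[0, 0, 0], [0, 0, 0], [0, 0, 0], [0, 0, 0], [0, 0, 0]]' --turn '[[0, 0, 0], [0, 0, 0], [0, 0, 0], [0, 0, 0], [0, 0, 0]]' --gripper '[0.3, 0.45, 0.6, 0.6, 0.6]'

```text
t: 7.05
eef_pos: [0.5079, 0.2401, 0.0619]
tool_rot: [0.709, -0.05, 0.701, 0.053]
contact_force: [0.5, -0.2, -0.6]
gripper_width: 0.6
```

```bash
python3 look.py w8; python3 - <<'E'
import pickle
from h import *
c=pickle.load(open("w8.pkl","rb")); crop(c,250,110,100,100,6,"pics/w8c.png")
E
```

```text
7.05 [0.5079 0.2401 0.0619] [ 0.7093 -0.0501  0.7011  0.0535] [ 0.46 -0.21 -0.6 ] 0.6004923506821721
```

View pics/w8c.png

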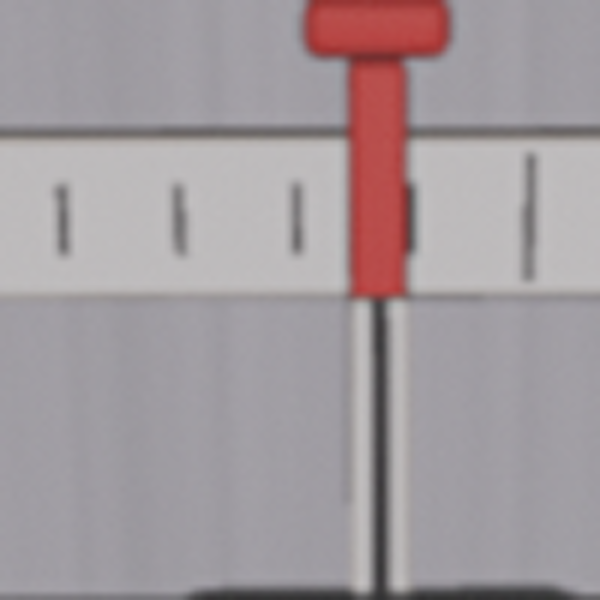

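View pics/w8.png

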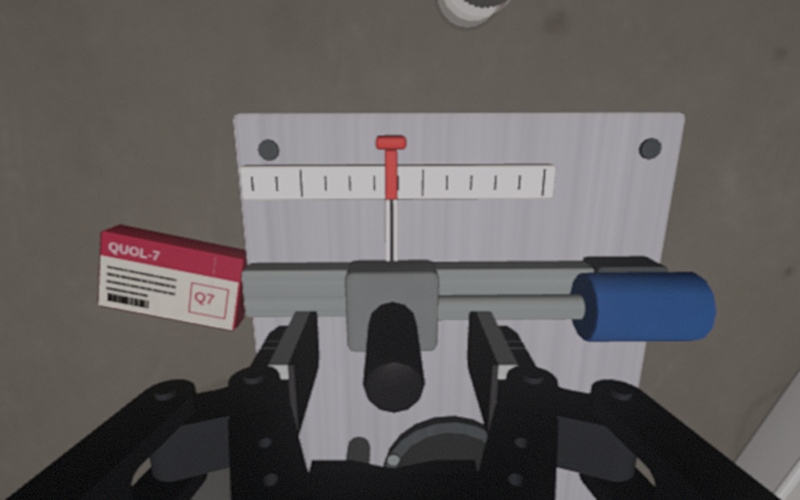

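drive_tool --slide '[[0, 0, 35], [0, 0, 80], [15, -15, 110], [45, -45, 115], [75, -75, 115], [105, -105, 115], [130, -135, 115], [142, -150, 115], [142, -150, 115], [142, -150, 115]]' --turn '[[0, 0, 0], [-0.006, 0.011, 0], [-0.006, 0.011, 0.08], [-0.006, 0.011, 0.16], [-0.006, 0.011, 0.24], [-0.006, 0.011, 0.32], [-0.006, 0.011, 0.38], [-0.006, 0.011, 0.38], [-0.006, 0.011, 0.38], [-0.006, 0.011, 0.38]]' --gripper '[0.6, 0.6, 0.6, 0.6, 0.6, 0.7, 0.7, 0.7, 0.7, 0.7]'

```text
t: 8.1
eef_pos: [0.6491, 0.0913, 0.1767]
tool_rot: [0.682, -0.183, 0.683, 0.185]
contact_force: [-0.1, 1.1, -0.2]
gripper_width: 0.697
```

```bash
python3 look.py w9; python3 - <<'E'
from station import bot
from h import *
c=bot.read_camera("top"); crop(c,245,90,190,150,4,"pics/topc9.png")
c=bot.read_camera("scene"); crop(c,250,120,160,130,5,"pics/scenec9.png")
E
```

```text
8.1 [0.6491 0.0913 0.1767] [ 0.6822 -0.1829  0.6834  0.185 ] [-0.07  1.05 -0.22] 0.6965227880522359
```

View pics/w9.png

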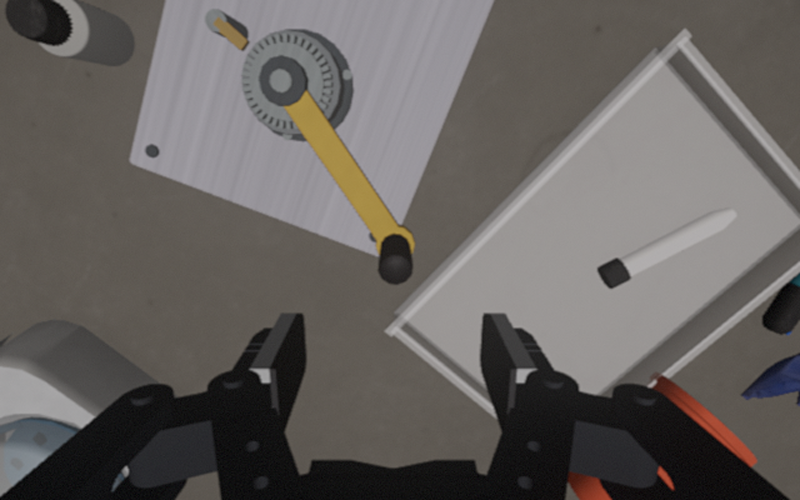

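View pics/scenec9.png

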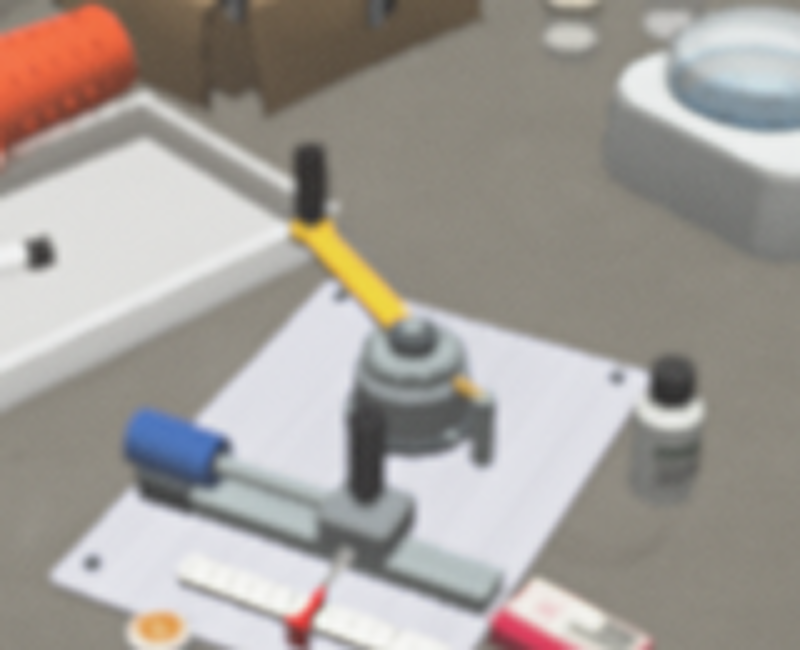

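```bash
python3 - <<'E'
from station import bot
from h import *
import pickle
c=bot.read_camera("scene"); cv2.imwrite("pics/scene10.png",c["color"][:,:,::-1])
print(w2px(c,[.649,.091,.177]), -np.array(c["R"]).T@c["t"])
c=pickle.load(open("w9.pkl","rb"))
g=lambda x,y:((x+.5)/1.25-.5,(y+.5)/1.25-.5)
rig=(.54445,.18404,.14915)
for n,p,z in [("knobtop",(395,264),.109),("knobbase",(395,240),.066),("hub",(281,81),.068),("platecorner",(130,161),.012)]:
    X=px2w(c,*g(*p),z); print(n,X.round(4),(inv(rig,X)*1000).round(1))
E
```

```text
[311.71677321 125.01184154] [0.13334693 0.76001485 0.59803653]
knobtop [0.6499 0.0941 0.109 ] [  91.  -104.6]
knobbase [0.6498 0.0947 0.066 ] [  90.9 -104. ]
hub [0.5538 0.1401 0.068 ] [  2.7 -44.8]
platecorner [0.4743 0.0398 0.012 ] [ -90.8 -132.2]
```

View pics/scene10.png

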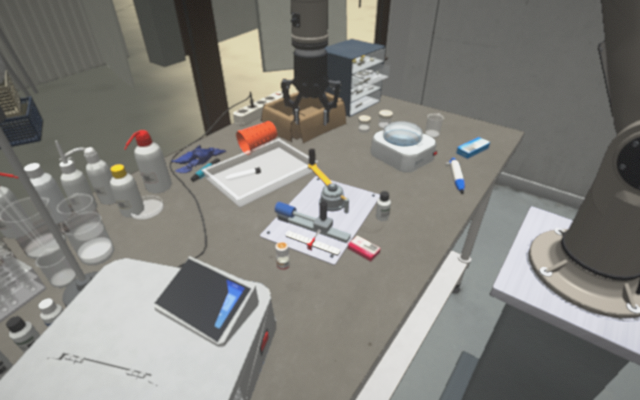

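View pics/topc9.png

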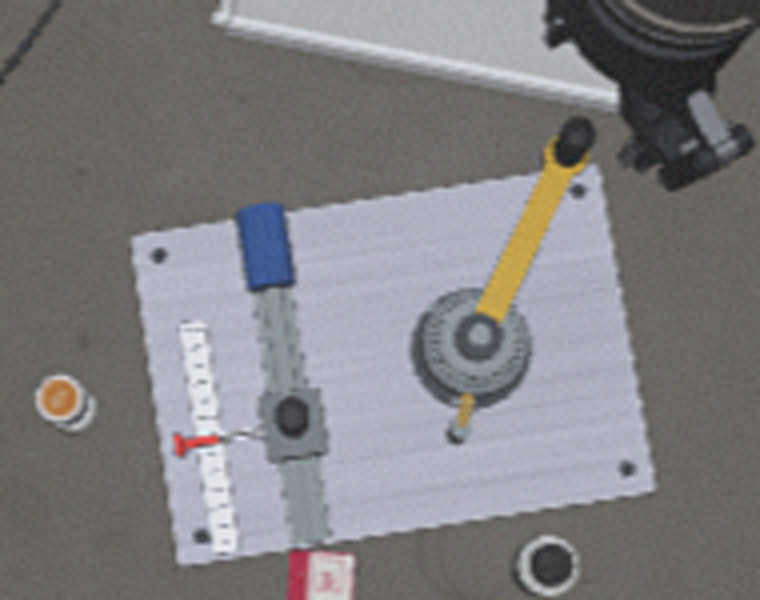

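drive_tool --slide '[[0, 0, -35], [1, 0, -70], [1, 0, -92], [1, 0, -102], [1, 0, -106], [1, 0, -106]]' --turn '[[0, 0, 0], [0, 0, 0], [0, 0, 0], [0, 0, 0], [0, 0, 0], [0, 0, 0]]' --gripper '[0.7, 0.7, 0.7, 0.7, 0.7, 0.7]'

```text
t: 8.9
eef_pos: [0.6502, 0.0929, 0.0718]
tool_rot: [0.682, -0.184, 0.683, 0.186]
contact_force: [-0.4, 0.4, 0.6]
gripper_width: 0.7
```

```bash
python3 look.py w11
```

```text
8.9 [0.6502 0.0929 0.0718] [ 0.6824 -0.1843  0.6825  0.186 ] [-0.36  0.37  0.59] 0.6995332069573437
```

View pics/w11.png

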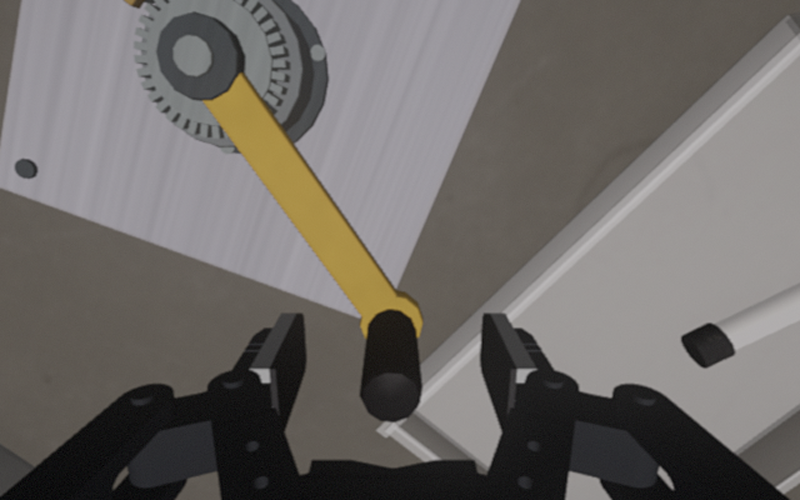

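Knob stands centred between the pads (about 391,360 in the picture). Close, then read the pose.

drive_tool --slide '[[0, 0, -2], [0, 0, -2], [0, 0, -2], [0, 0, -2], [0, 0, -2], [0, 0, -2]]' --turn '[[0, 0, 0], [0, 0, 0], [0, 0, 0], [0, 0, 0], [0, 0, 0], [0, 0, 0]]' --gripper '[0.5, 0.3, 0, 0, 0, 0]' --squeeze 40

```text
t: 9.55
eef_pos: [0.6503, 0.0922, 0.0712]
tool_rot: [0.682, -0.184, 0.683, 0.185]
contact_force: [-3.0, -2.8, 7.6]
gripper_width: 0.199
```

```bash
cat > ang.py <<'E'
from station import bot
from h import *
from scipy.spatial.transform import Rotation as Ro
rig=(.54545,.1845,.14915)
o=bot.get_obs(); q=o["tool_rot"]; R=Ro.from_quat([q[1],q[2],q[3],q[0]]).as_matrix()
g=o["eef_pos"]-R[:,0]*bot.hold_point_z
v=inv(rig,g)-np.array([0,-.045]); a=np.degrees(np.arctan2(v[1],v[0])); r=np.hypot(*v)
phi=np.radians(a)+rig[2]; tan=np.array([np.sin(phi),-np.cos(phi)]) # clockwise
F=o["contact_force"]
print("t",o["t"],"g",g.round(4),"lever deg",round(-35-a,2),"r",round(r*1000,1),"Ftan",round(F[:2]@tan,2),"Frad",round(F[:2]@[np.cos(phi),np.sin(phi)],2),F.round(2),"w",round(o["gripper_width"],3),"tilt",R[:2,0].round(3))
E
python3 ang.py
```

```text
t 9.55 g [0.6503 0.0922 0.0899] lever deg -0.5 r 109.1 Ftan 3.8 Frad -1.49 [-3.01 -2.76  7.6 ] w 0.199 tilt [-0.001  0.001]
```

```bash
cat >> ang.py <<'E'
import sys
p0=np.array([.6503,.0922]); f0=np.radians(-26.45)
def P(th): f=f0-np.radians(th); return p0+.11*np.array([np.cos(f)-np.cos(f0),np.sin(f)-np.sin(f0)])
piv=p0-.11*np.array([np.cos(f0),np.sin(f0)]); d=g[:2]-piv
print("rel deg",round(np.degrees(f0-np.arctan2(d[1],d[0])),2),"r",round(np.hypot(*d)*1000,1))
for th in map(float,sys.argv[1:]): print(th,((P(th)-g[:2])*1000).round(1))
E
python3 ang.py 1 2 3 4 5 6 7 8 9 10
```

```text
t 9.55 g [0.6503 0.0922 0.0899] lever deg -0.5 r 109.1 Ftan 3.8 Frad -1.49 [-3.01 -2.76  7.6 ] w 0.199 tilt [-0.001  0.001]
rel deg -0.0 r 110.0
1.0 [-0.8 -1.7]
2.0 [-1.7 -3.4]
3.0 [-2.7 -5.1]
4.0 [-3.6 -6.8]
5.0 [-4.6 -8.4]
6.0 [ -5.6 -10.1]
7.0 [ -6.7 -11.7]
8.0 [ -7.7 -13.3]
9.0 [ -8.8 -14.8]
10.0 [-10.  -16.4]
```

drive_tool --slide '[[-1.7, -3.4, 0], [-3.6, -6.8, 0], [-3.6, -6.8, 0]]' --turn '[[0, 0, 0], [0, 0, 0], [0, 0, 0]]' --gripper '[0, 0, 0]'

```text
t: 9.85
eef_pos: [0.6468, 0.086, 0.0715]
tool_rot: [0.683, -0.184, 0.682, 0.186]
contact_force: [1.8, 4.1, -2.8]
gripper_width: 0.198
```

```bash
python3 ang.py 6 7 8 9
```

```text
t 9.85 g [0.6468 0.086  0.0902] lever deg 3.27 r 109.0 Ftan -4.49 Frad -0.5 [ 1.79  4.14 -2.79] w 0.198 tilt [0.    0.003]
rel deg 3.73 r 109.9
6.0 [-2.2 -3.8]
7.0 [-3.2 -5.4]
8.0 [-4.3 -7. ]
9.0 [-5.4 -8.6]
```

drive_tool --slide '[[-3.2, -5.4, 0], [-3.2, -5.4, 0]]' --turn '[[0, 0, 0], [0, 0, 0]]' --gripper '[0, 0]'

```text
t: 10.05
eef_pos: [0.6429, 0.0796, 0.0714]
tool_rot: [0.682, -0.184, 0.683, 0.185]
contact_force: [-1.0, 0.7, 0.3]
gripper_width: 0.198
```

```bash
python3 ang.py 10 14 15 17 20
```

```text
t 10.05 g [0.6429 0.0796 0.0901] lever deg 7.19 r 109.0 Ftan 0.01 Frad -1.24 [-1.04  0.68  0.27] w 0.198 tilt [-0.001  0.002]
rel deg 7.62 r 110.0
10.0 [-2.6 -3.7]
14.0 [-7.4 -9.8]
15.0 [ -8.6 -11.2]
17.0 [-11.2 -14. ]
20.0 [-15.3 -18.1]
```

drive_tool --slide '[[-2.6, -3.7, 0], [-5, -6.8, 0], [-7.4, -9.8, 0], [-7.4, -9.8, 0]]' --turn '[[0, 0, 0], [0, 0, 0], [0, 0, 0], [0, 0, 0]]' --gripper '[0, 0, 0, 0]'

```text
t: 10.45
eef_pos: [0.6354, 0.0697, 0.0715]
tool_rot: [0.682, -0.184, 0.683, 0.185]
contact_force: [3.2, 3.1, -3.2]
gripper_width: 0.198
```

```bash
python3 ang.py 17 20 24
```

```text
t 10.45 g [0.6354 0.0697 0.0902] lever deg 13.72 r 109.0 Ftan -4.43 Frad 0.43 [ 3.18  3.11 -3.21] w 0.198 tilt [-0.001  0.002]
rel deg 14.09 r 110.0
17.0 [-3.7 -4.2]
20.0 [-7.8 -8.2]
24.0 [-13.5 -13.3]
```

drive_tool --slide '[[-3.7, -4.2, 0], [-3.7, -4.2, 0]]' --turn '[[0, 0, 0], [0, 0, 0]]' --gripper '[0, 0]'

```text
t: 10.65
eef_pos: [0.6308, 0.0646, 0.0714]
tool_rot: [0.682, -0.184, 0.683, 0.185]
contact_force: [-0.3, 1.3, -1.1]
gripper_width: 0.197
```

```bash
python3 ang.py 20 22 24
```

```text
t 10.65 g [0.6308 0.0646 0.0901] lever deg 17.33 r 109.0 Ftan -0.76 Frad -1.15 [-0.31  1.34 -1.13] w 0.197 tilt [-0.003  0.001]
rel deg 17.67 r 110.0
20.0 [-3.2 -3.1]
22.0 [-6.  -5.7]
24.0 [-8.9 -8.2]
```

Click 2 felt (−4.4 → −0.8 N). On to before and after crest 3.

drive_tool --slide '[[-3.2, -3.1, 0], [-6, -5.7, 0], [-8.9, -8.2, 0], [-8.9, -8.2, 0]]' --turn '[[0, 0, 0], [0, 0, 0], [0, 0, 0], [0, 0, 0]]' --gripper '[0, 0, 0, 0]'

```text
t: 11.05
eef_pos: [0.6218, 0.0563, 0.0715]
tool_rot: [0.682, -0.184, 0.683, 0.185]
contact_force: [3.7, 3.1, -3.9]
gripper_width: 0.195
```

```bash
python3 ang.py 27
```

```text
t 11.05 g [0.6218 0.0563 0.0902] lever deg 23.77 r 108.9 Ftan -4.82 Frad -0.07 [ 3.66  3.14 -3.89] w 0.195 tilt [-0.002  0.001]
rel deg 24.04 r 110.0
27.0 [-4.5 -3.5]
```

drive_tool --slide '[[-4.5, -3.5, 0], [-4.5, -3.5, 0]]' --turn '[[0, 0, 0], [0, 0, 0]]' --gripper '[0, 0]'

```text
t: 11.25
eef_pos: [0.6163, 0.0521, 0.0714]
tool_rot: [0.681, -0.184, 0.684, 0.185]
contact_force: [0.2, 1.9, -1.3]
gripper_width: 0.202
```

```bash
python3 ang.py 30 32 34
```

```text
t 11.25 g [0.6164 0.0521 0.0901] lever deg 27.38 r 108.9 Ftan -1.28 Frad -1.4 [ 0.2   1.88 -1.29] w 0.202 tilt [-0.004  0.   ]
rel deg 27.62 r 110.1
30.0 [-3.8 -2.6]
32.0 [-7.  -4.6]
34.0 [-10.3  -6.6]
```

Click 3 (−4.8 → −1.3 N).

drive_tool --slide '[[-3.8, -2.6, 0], [-7, -4.6, 0], [-10.3, -6.6, 0], [-10.3, -6.6, 0]]' --turn '[[0, 0, 0], [0, 0, 0], [0, 0, 0], [0, 0, 0]]' --gripper '[0, 0, 0, 0]'

```text
t: 11.65
eef_pos: [0.6061, 0.0455, 0.0715]
tool_rot: [0.682, -0.184, 0.684, 0.185]
contact_force: [3.7, 2.6, -5.5]
gripper_width: 0.198
```

```bash
python3 ang.py 37
```

```text
t 11.65 g [0.6061 0.0455 0.0902] lever deg 33.82 r 108.9 Ftan -4.5 Frad -0.45 [ 3.68  2.62 -5.54] w 0.198 tilt [-0.003  0.   ]
rel deg 33.98 r 110.1
37.0 [-5.1 -2.7]
```

drive_tool --slide '[[-5.1, -2.7, 0], [-5.1, -2.7, 0]]' --turn '[[0, 0, 0], [0, 0, 0]]' --gripper '[0, 0]'

```text
t: 11.85
eef_pos: [0.6, 0.0422, 0.0714]
tool_rot: [0.681, -0.184, 0.684, 0.184]
contact_force: [1.1, 1.2, -2.3]
gripper_width: 0.198
```

```bash
python3 ang.py 40 42 44
```

```text
t 11.85 g [0.6001 0.0422 0.0901] lever deg 37.41 r 108.9 Ftan -1.49 Frad -0.58 [ 1.08  1.17 -2.33] w 0.198 tilt [-0.005 -0.   ]
rel deg 37.54 r 110.1
40.0 [-4.3 -1.9]
42.0 [-7.9 -3.3]
44.0 [-11.5  -4.7]
```

Click 4 (−4.5 → −1.5 N).

drive_tool --slide '[[-4.3, -1.9, 0], [-7.9, -3.3, 0], [-11.5, -4.7, 0], [-11.5, -4.7, 0]]' --turn '[[0, 0, 0], [0, 0, 0], [0, 0, 0], [0, 0, 0]]' --gripper '[0, 0, 0, 0]'

```text
t: 12.25
eef_pos: [0.5885, 0.0374, 0.0715]
tool_rot: [0.681, -0.184, 0.684, 0.184]
contact_force: [4.1, 2.2, -6.5]
gripper_width: 0.194
```

```bash
python3 ang.py 47
```

```text
t 12.25 g [0.5886 0.0374 0.0902] lever deg 43.96 r 108.9 Ftan -4.61 Frad -0.68 [ 4.12  2.19 -6.53] w 0.194 tilt [-0.004 -0.   ]
rel deg 44.02 r 110.1
47.0 [-5.5 -1.7]
```

drive_tool --slide '[[-5.5, -1.7, 0], [-5.5, -1.7, 0]]' --turn '[[0, 0, 0], [0, 0, 0]]' --gripper '[0, 0]'

```text
t: 12.45
eef_pos: [0.5822, 0.0353, 0.0715]
tool_rot: [0.681, -0.184, 0.685, 0.184]
contact_force: [0.3, 1.9, -4.5]
gripper_width: 0.197
```

```bash
python3 ang.py 49 50
```

```text
t 12.45 g [0.5823 0.0353 0.0902] lever deg 47.49 r 108.9 Ftan -0.85 Frad -1.75 [ 0.33  1.92 -4.48] w 0.197 tilt [-0.005 -0.001]
rel deg 47.5 r 110.2
49.0 [-2.8 -0.6]
50.0 [-4.7 -1.1]
```

Click 5 felt (−4.6 → −0.9 N). Go to notch 5 (50°) and hold.

drive_tool --slide '[[-2.8, -0.6, 0], [-4.7, -1.1, 0], [-4.7, -1.1, 0], [-4.7, -1.1, 0]]' --turn '[[0, 0, 0], [0, 0, 0], [0, 0, 0], [0, 0, 0]]' --gripper '[0, 0, 0, 0]'

```text
t: 12.85
eef_pos: [0.5777, 0.0341, 0.0715]
tool_rot: [0.681, -0.184, 0.685, 0.184]
contact_force: [2.8, 1.4, -4.6]
gripper_width: 0.2
```

```bash
python3 ang.py 50; python3 look.py w20;  python3 - <<'E'
from station import bot
from h import *
c=bot.read_camera("top"); crop(c,245,90,190,150,4,"pics/topc20.png")
c=bot.read_camera("scene"); crop(c,250,140,160,130,5,"pics/scenec20.png")
E
```

```text
t 12.85 g [0.5778 0.0341 0.0902] lever deg 49.93 r 108.9 Ftan -3.04 Frad -0.69 [ 2.79  1.39 -4.61] w 0.2 tilt [-0.005 -0.001]
rel deg 49.92 r 110.2
50.0 [-0.2  0.1]
12.85 [0.5777 0.0341 0.0715] [ 0.681  -0.1837  0.6846  0.184 ] [ 2.79  1.39 -4.61] 0.2003027333064835
```

View pics/w20.png

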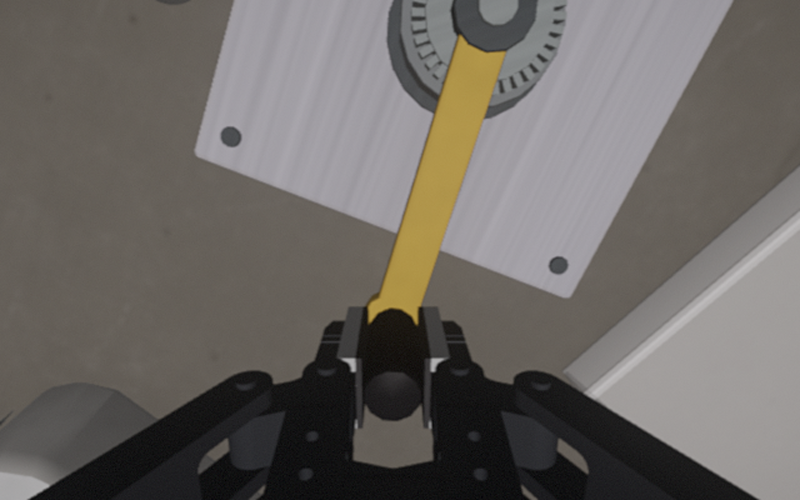

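View pics/topc20.png

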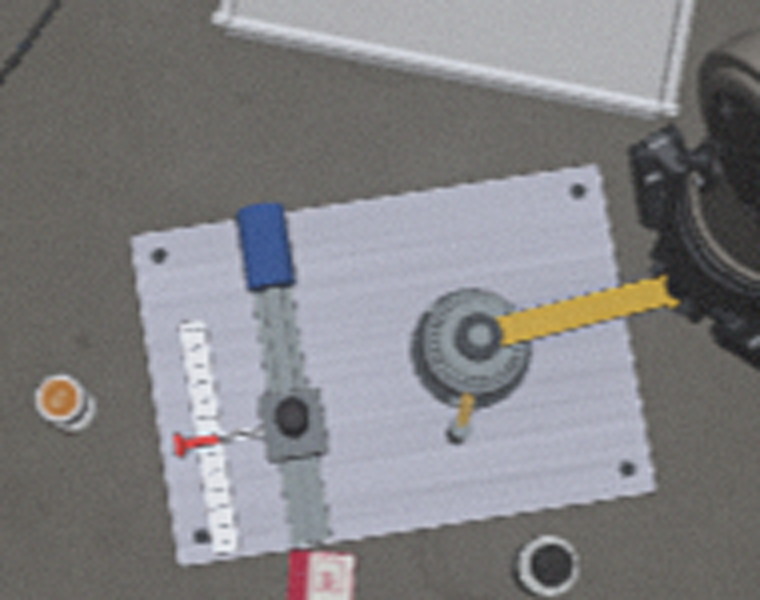

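View pics/scenec20.png

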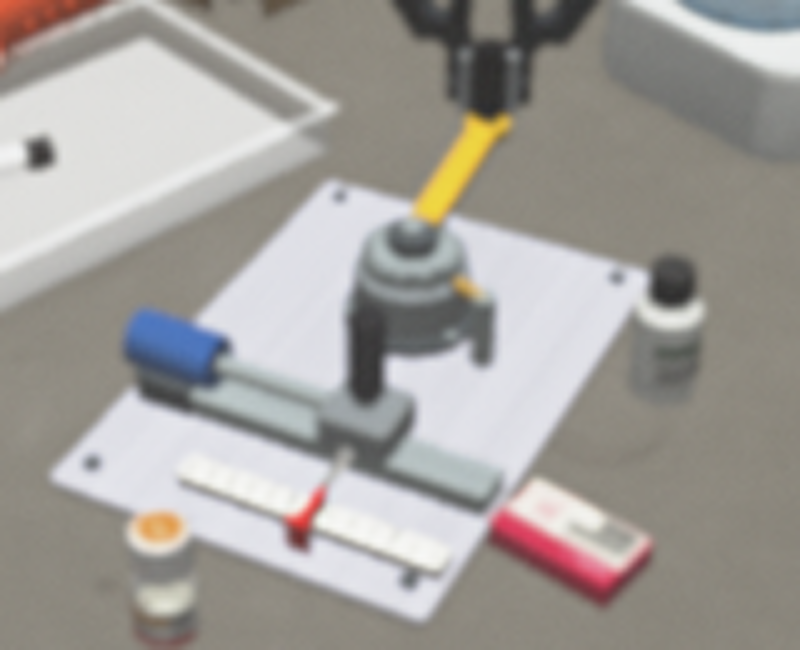

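```bash
python3 ang.py; python3 -c "
from station import bot
print(bot.hand_in())"
```

```text
t 13.0 g [0.5777 0.0342 0.0902] lever deg 49.94 r 108.9 Ftan -3.64 Frad -0.2 [ 3.49  1.05 -4.55] w 0.199 tilt [-0.005 -0.001]
rel deg 49.93 r 110.1
the job is handed in; nothing more can be done
None
```

I did both parts in order and handed the job in at about 13.0 s. No verdict was reported.

- **Slide gauge:** I pulled the carriage by its black grip about 43 mm. After release, the enlarged wrist picture showed the pointer's black line within about 0.2 mm of the red marker's centre. The last pictures from above and the side still show the two level. The pointer moved only with the carriage, and the marker, vial, bottle and carton look unmoved.
- **Ratchet lever:** I brought it clockwise by the knob and felt five clicks. Each time the resistance rose to about 4.4–4.8 N and then dropped to 0–1.5 N, at about 5, 15, 25, 35 and 45 degrees. I stopped at about 49.9 degrees, the fifth notch, and it stayed there gripped, pushing back with 3.0–3.6 N. It did not reach the sixth crest at 55 degrees.

The only disagreement was between the overhead and wrist cameras, which placed the rig 2–4 mm apart. I allowed for this by aligning the pointer against the marker within a single picture. For the lever, I measured the angle from its rest position and confirmed it by the force.

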